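# Re-zero a hand coffee grinder and set it to four clicks

## Robot

A 6-joint arm with a two-finger parallel gripper is mounted at the origin on the work surface. World frame = base frame: x ahead of the robot, y to its left, z up, the work surface at z = 0. Lengths are in m, angles in degrees, forces in N, time in s.
With the tool pointing down it reaches from about 0.275 to 0.825 m from the base axis. Payload 5.2 kg.
Tool frame: the origin (TCP) lies at the centre of the arm's flange, where the gripper is bolted on; the fingertips stand 186 mm ahead of it and the grasp point (between the pads) lies 167 mm ahead of it; z points along the fingers, y is the direction in which the jaws open and shut (so a half turn about z gives the same grasp; the last joint's range is limited). The gripper opens to 93 mm and grips with 3 to 60 N. Pads are 15 mm wide; open, the fingers measure 128 mm over their backs; the gripper's body (75 mm by 188 mm) begins 65 mm behind the grasp point.
Start: joints at [63.61, 14.817, 87.949, -0, 77.235, -11.62], TCP at [0.14, 0.532, 0.405] pointing down, gripper open.
Joint ranges: [-179.93, 179.93], [-52.35, 119.4], [10.71, 147.94], [-69.91, 249.91], [12.55, 155.21], [-178.61, 178.61]. Speed limits (degrees/s): [147.25, 147.25, 180, 180, 180, 180].

## Interface

Orientations are given as [roll, pitch, yaw] about the fixed x, y, z axes, in that order (R = Rz(yaw) Ry(pitch) Rx(roll)).
In Python, from bench import env gives the robot as it stands.
- The arm moves only by the tool carry_out, never from a script. Its argument "deltas" is a list of rows, each a list of 7 numbers: the turn, a rotation vector about the world's x, y, z in rad, then the shift along the world's x, y, z in m, then the closure in counts, from 0 (fully open) to 255 (shut). In form: [[wx, wy, wz, x, y, z, claw], ...]. A call has exactly 8 rows; each row is the pose to reach, as a shift and turn from the pose commanded when the call began; what a row does not reach only later rows make up. A row lasts 1/12 s, in which the tool goes at most 41.7 mm and 7.16 degrees, less where a joint would pass 70% of its speed; a pose out of reach is approached as far as the arm can. A call with a gripper value outside its range is refused whole. The fingers move at their own pace and stop on an object; "force" is the grip in N (left out, the last holds). Time passes only in rows, so rows that repeat a pose let the fingers close, or fill a call up. It gives the time, the measured TCP pose, the force and the opening at its end, in the units of the state.
- env.observe(): the state, without advancing time (a new reading comes with each control period).
- env.capture(name): name is "scene" or "top"; returns (picture, depth): 420x560x3 uint8, blue, green, red; 420x560 float32, m along the optical axis (not along the pixel's ray), 0 where there is no reading.
- env.camera_model(name): a dict with "fx", "fy", "cx", "cy" (pixels), "rvec" (rotation vector, rad) and "tvec" (3), from world to camera coordinates, as OpenCV has them. Camera axes: x right, y down, z forward; pixel columns grow to the right and rows downward; lengths in m; the calibration is good to about 2 mm. A picture is of the moment at which its call begins. camera_model takes no time and is no camera call.
- env.job_done(): hands the job in, once; it reports no verdict.
Trained networks look in the newest picture that a camera, given by its name, has taken for a name from the list of things; names that differ only in an ending like _2 or _b are one class to them, and where a whole thing is asked for, a point or a joint stands for the part that bears it (a point fixed in the world has none). Each returns a list of dicts, best first, with "p" (0 to 1); they miss things now and then, are a little off and sometimes report something else, mostly with a low value. They report only what shows in the picture. A call takes as long as a camera call. They do not tell look-alikes from the thing itself.
- env.trace(camera, label): "region" (420x560 bool, what is visible of it) and "box" ([left, top, right, bottom] in pixels, round what is visible of it).
The state is a dict: "t": time; "joint_positions": joint angles; "joint_velocities": joint speeds; "effort": joint torques, N m; "tool_pos": TCP position; "tool_rot": TCP orientation; "wrist_force": force on the tool from outside, world axes, zero at the start; "moment": the same for the moment, N m; "gripper_width": finger opening in m.
Only numpy, scipy, OpenCV 4.12 (cv2) and the standard library are available. Lean on these libraries where they do the work, as an engineer would, in place of code of your own. Each camera call takes 0.05 s, during which the arm holds its last target. There are 200 camera calls.

## Task

Re-zero the hand coffee grinder that leans in its dock on the bedside cabinet: first take its crank off the spindle and hang the crank by its square eye on the steel peg of the hanging stand. Then turn the grinder's adjusting ring clockwise (as seen looking down on its lid) until the burrs just touch, without wrenching it past that point, and back it off four clicks. Let go of everything and leave the tumbler, jar, mosquito-coil stand and elephant undisturbed.

Things in the scene. Friction and masses are not known exactly. Their poses are not given: they have to be found in the camera images.
- dock: Fixed wooden dock holding the hand grinder firmly. Plate 170 (x) x 100 x 14 mm; origin under it, z up. The grinder (48 mm cylinder, 154 mm to lid top) leans 30 deg towards the dock's -x, roughly at the robot: its axis, base to lid, is (-0.5, 0, 0.866) in the dock frame. A saddle 68 mm wide, up to 94 mm high, props its body, well clear of the ring.
- ring_center (a point): Centre of the adjusting ring, on the grinder's axis: dark ribbed band under the lid, 56 mm in diameter, 16 mm high along the axis (8 mm each way), free all round. Below it the body is 46 mm wide; lid top is 16 mm and spindle end 29 mm up the axis from here. Grip it across its diameter at any angle, fingers pointing down the leaning axis.
- ring (a joint): Ring's turn, rad. 0 = burrs touch; clockwise (seen on the lid) closes, anticlockwise opens, grows to 2.09. A sprung detent holds it at whole clicks of 0.262 (15 deg; 0.1 N m to pass one). Starts 2 to 6 clicks open. At touch it stiffens to 5 N m/rad. 24 white click marks; the red zero mark meets the uphill pointers on lid and body (dock +x side) at touch.
- spindle_top (a point): Centre of the top of the grinder's spindle, a 12 mm square drive that sticks out 13 mm from the lid along the leaning axis. The crank's eye sits over it. The spindle turns stiffly (0.12 N m).
- crank: Loose crank, 70 to 120 g. Origin under the middle of its eye boss (26 x 26 x 14 mm, 13 mm square through-hole along z). A flat steel bar runs from it along -x to -140 mm, 15 mm wide (y), 7 mm thick (z 3.5 to 10.5). Centre of mass at x = -62 mm. At the start it sits on the spindle, z up the leaning axis, bar downhill to dock -x (sags a few degrees); it is free after lifting 13 mm.
- crank_eye (a point): Centre of the crank's square eye, half way through the boss (7 mm up the crank's z from its origin).
- crank_knob (a point): Middle of the crank's wooden knob, 33 mm in diameter, standing on the bar 132 mm from the eye's axis, from z = 10 to 47 mm in the crank frame.
- peg_stand: Fixed wooden hanging stand. Base 130 (x) x 120 x 14 mm, origin under its centre, z up. A post 34 mm wide (y), 16 mm thick, rises to 250 mm, front face at x = +17 mm. From that face one steel peg sticks out to -x, sloping up 30 deg: direction (-0.866, 0, 0.5) in the stand frame. The -x side faces the robot obliquely.
- peg_root (a point): Where the peg's axis leaves the post's front face, 215 mm above the cabinet top. The peg is 7 mm in diameter with a rounded end.
- peg_tip (a point): Free end of the peg, 42 mm from its root along the slope.
- peg_seat (a point): Point on the peg's axis 15 mm from the root: about where the crank's eye comes to rest when hung. The crank then hangs down in front of the post, bar and knob below the peg.
- tumbler: Bystander: steel tumbler standing upside down, 74 mm wide, 112 mm high; origin under its centre.
- jar: Bystander: empty open glass jar, 78 mm wide, 95 mm high; origin under its centre.
- coil_stand: Bystander: green plastic mosquito-coil stand, dish 120 mm wide, prong up to 46 mm high; origin under its centre.
- elephant: Bystander: small white ceramic elephant, about 115 mm long, 82 mm high; origin on the surface under its belly, head towards its -x.
Not all that is in view belongs to the job. There is more than one size of the crank; the job needs the middle-sized.

How it is judged (in metres and radians):
On the way, in this order (a step that is already met when the one before it is completed fails the run):
1. the crank is taken off the grinder's spindle (distance between crank_eye and spindle_top above 0.04 m), for 0.1 s.
2. the crank hangs by its eye on the peg, let go (distance between crank_eye and peg_seat below 0.02 m and contact force between crank and the fingers below 0.2 N and linear speed of crank below 0.05 m/s), for 0.2 s.
3. the adjusting ring is closed until the burrs touch (value of joint ring below 0.04 rad), for 0.1 s.
At the end, for the whole second after the job is handed in: The crank hangs still on the peg by its eye, eye centre within 20 mm of the seat point, not touched by the fingers, and the adjusting ring rests four clicks open from burr touch (1.047 rad, within 0.11 rad) (all of step 2 and value of joint ring between 0.937 and 1.157 rad).
It fails at once if the ring is wrenched more than 0.2 rad past the point where the burrs touch (value of joint ring below -0.2 rad).
It fails at once if the steel tumbler is moved more than 25 mm or tipped (distance of tumbler from where it was at the start of the episode above 0.025 m or angle between tumbler's own z axis and vertical above 0.3 rad).
It fails at once if the glass jar is moved more than 25 mm or tipped (distance of jar from where it was at the start of the episode above 0.025 m or angle between jar's own z axis and vertical above 0.3 rad).
It fails at once if the mosquito-coil stand is moved more than 25 mm or tipped (distance of coil_stand from where it was at the start of the episode above 0.025 m or angle between coil_stand's own z axis and vertical above 0.3 rad).
It fails at once if the ceramic elephant is moved more than 25 mm or tipped (distance of elephant from where it was at the start of the episode above 0.025 m or angle between elephant's own z axis and vertical above 0.3 rad).
It also fails if it takes over 61 s, if anything falls off the work surface, if the arm or the gripper's body presses on something with over 40 N, if the wrist force passes 120 N, or if a joint passes its speed limit or range.

## Working session

There is one attempt and no reset: what is moved stays moved. The work goes in short steps, Python scripts to look and compute and a tool call to move; the robot and the scene stay as the last step left them, time stands still between calls to the robot, and variables do not carry over. Pictures are saved under pics/ and viewed, about 8 in all and at most 12, crops included, and the job is handed in when it is done.

Besides the shell and the picture viewer there is one more tool, called after "Emit:" as name([rows], argument=value, ...), one row to a line, values as JSON. carry_out: Moves the arm, as the interface text tells. Its arguments: {"type":"object","properties":{"deltas":{"type":"array"},"force":{"type":"number"}},"required":["deltas"]}

```bash
ls; mkdir -p pics
python3 - <<'E'
from bench import env
import cv2,numpy as np
print(env.observe())
for n in ("scene","top"):
    p,d=env.capture(n); cv2.imwrite(f"pics/{n}0.png",p); np.save(f"{n}0.npy",d)
    m=env.camera_model(n); print(n,m)
    for l in ("dock","crank","peg_stand","ring","tumbler","jar","coil_stand","elephant"):
        for r in env.trace(n,l): print(l,round(r["p"],2),r["box"])
E
```

```text
pics
{'t': 0.0, 'joint_positions': array([ 6.36093051e+01,  1.48571410e+01,  8.80106990e+01, -1.42442550e-03,
        7.72314248e+01, -1.16207263e+01]), 'joint_velocities': array([ 0.1302039 , -0.07235781, -0.01025702, -0.15763071,  0.05758807,
       -0.01157275]), 'effort': array([ 9.85705483e-04, -4.37296200e+01, -2.84004271e+01,  7.21654692e-02,
        4.12540406e-02, -1.14175068e-04]), 'tool_pos': array([0.14011305, 0.53163581, 0.40393995]), 'tool_rot': array([-1.79902490e+02, -1.86349330e-02,  1.65230331e+02]), 'wrist_force': array([-0.16059165, -0.40216557, -0.24123394]), 'moment': array([ 0.03081979,  0.00480797, -0.0083868 ]), 'gripper_width': 0.09287702347740263}
scene {'fx': 488.80154108104324, 'fy': 488.80154108104324, 'cx': 281.0299360753829, 'cy': 202.03756004235905, 'rvec': array([ 2.43192271,  0.84751961, -0.26484488]), 'tvec': array([-0.36209192, -0.20218258,  1.46786398])}
dock 0.96 [233.1, 246.7, 305.5, 327.4]
crank 0.69 [291.6, 357.4, 346.6, 369.4]
crank 0.65 [212.8, 225.7, 262.8, 255.0]
crank 0.59 [126.6, 244.3, 219.3, 264.9]
crank 0.2 [360.5, 270.8, 390.7, 321.
[... 357 characters left out ...]
': 274.48887664419533, 'cy': 208.95255367710857, 'rvec': array([ 2.13202035, -2.18581625,  0.08904328]), 'tvec': array([-0.03379049,  0.51954751,  1.08970766])}
dock 0.58 [303.4, 159.3, 342.5, 220.9]
crank 0.92 [320.0, 186.3, 335.4, 253.6]
crank 0.92 [323.4, 239.1, 390.4, 309.4]
crank 0.49 [330.1, 108.4, 357.5, 137.9]
peg_stand 0.8 [168.8, 131.7, 233.5, 191.5]
peg_stand 0.32 [317.6, 167.6, 342.4, 199.0]
ring 0.51 [318.2, 182.0, 340.8, 195.4]
tumbler 0.76 [113.1, 248.8, 153.0, 271.0]
jar 0.76 [409.6, 174.4, 444.4, 201.5]
coil_stand 0.92 [218.0, 229.0, 262.3, 274.2]
coil_stand 0.4 [315.2, 191.3, 335.7, 252.0]
elephant 0.89 [254.5, 105.0, 294.7, 133.1]
elephant 0.62 [317.3, 169.0, 343.0, 201.1]
```

Run:
```python
import cv2,numpy as np
a=cv2.imread("pics/scene0.png")[70:410,100:430]; b=cv2.imread("pics/top0.png")[80:330,90:470]
a=cv2.resize(a,None,fx=1.75,fy=1.75,interpolation=3);cv2.imwrite("pics/a.png",a)
b=cv2.resize(b,None,fx=2.1,fy=2.1,interpolation=3);cv2.imwrite("pics/b.png",b)
```

```text
(no output)
```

View pics/a.png

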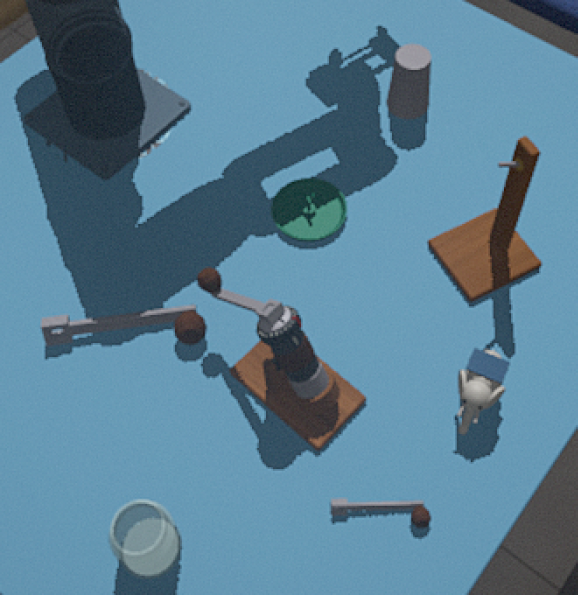

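View pics/b.png

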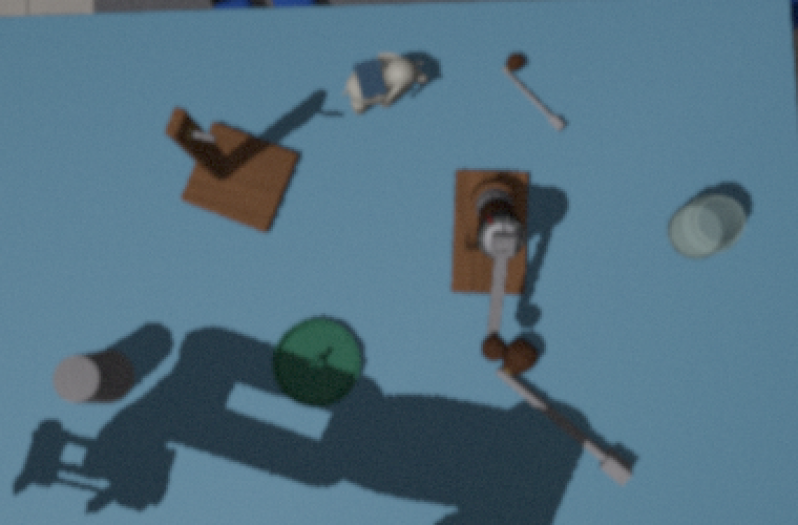

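The grinder with the middle-sized crank on its spindle is at scene crop (245,295). The look-alikes are the large crank lying at (120,322) and the small one at (380,508). The stand's peg is at crop (507,164). Next I measure poses.

```bash
cat > h.py <<'E'
from bench import env
import cv2,numpy as np
from scipy.spatial.transform import Rotation as R
def cloud(n,d):
    m=env.camera_model(n); v,u=np.mgrid[:420,:560]
    c=np.stack([(u-m["cx"])/m["fx"]*d,(v-m["cy"])/m["fy"]*d,d],-1)
    w=(c-m["tvec"])@R.from_rotvec(m["rvec"]).as_matrix()
    w[d==0]=np.nan; return w
def proj(n,P):
    m=env.camera_model(n); return cv2.projectPoints(np.array(P,float).reshape(-1,3),m["rvec"],m["tvec"],np.array([[m["fx"],0,m["cx"]],[0,m["fy"],m["cy"]],[0,0,1]]),None)[0][:,0]
E
python3 - <<'E'
from h import *
W={}
for n in ("scene","top"):
    p,d=cv2.imread(f"pics/{n}0.png"),np.load(f"{n}0.npy"); w=cloud(n,d); W[n]=w
    hsv=cv2.cvtColor(p,cv2.COLOR_BGR2HSV); b=p.astype(int)
    brown=(b[...,2]>b[...,0]+15)
    tab=w[380:400,300:340,2]; print(n,"table z",np.nanmedian(w[...,2][(np.abs(w[...,2])<.02)]),np.nanstd(tab))
    for l,box in (("dock",None),("stand",None)):
        bx={"scene":{"dock":[225,240,315,335],"stand":[335,140,420,250]},"top":{"dock":[295,150,350,228],"stand":[160,125,240,198]}}[n][l]
        s=np.zeros(d.shape,bool); s[bx[1]:bx[3],bx[0]:bx[2]]=1
        q=w[s&brown&(w[...,2]>.007)&(w[...,2]<.022)]
        r=cv2.minAreaRect(q[:,:2].astype(np.float32)*1000); print(n,l,len(q),r,q.mean(0))
        q=w[s&(w[...,2]>.2)] if l=="stand" else w[s&(w[...,2]>.13)]
        print(len(q), q.mean(0),q.max(0),q.min(0))
E
```

```text
scene table z -0.0010855580324598544 0.0021679320624114376
scene dock 764 ((575.9685668945312, -186.70025634765625), (98.7761459350586, 168.9582061767578), 87.11424255371094) [ 0.57603744 -0.19125182  0.01288275]
754 [ 0.55112036 -0.18821727  0.15779044] [ 0.58743822 -0.15562349  0.18471311] [ 0.47958264 -0.21362677  0.13015991]
scene stand 1604 ((662.5557861328125, 155.19635009765625), (130.068359375, 121.20244598388672), 66.82682800292969) [0.66312644 0.14644923 0.0128659 ]
288 [0.67290436 0.17091909 0.23179721] [0.68990882 0.19525614 0.2526011 ] [0.65452794 0.13763097 0.20072034]
top table z 0.0009354533982463584 0.0021171864319785476
top dock 987 ((571.1741333007812, -185.609375), (95.86531829833984, 164.69114685058594), 86.07249450683594) [ 0.56247818 -0.1776264   0.01479281]
564 [ 0.53622118 -0.1821468   0.16105641] [ 0.58371693 -0.15616134  0.1867236 ] [ 0.47125513 -0.21168375  0.13062391]
top stand 1513 ((656.9188842773438, 154.72396850585938), (127.10867309570312, 116.21699523925781), 67.07101440429688) [0.65251773 0.14965245 0.01471798]
234 [0.66369247 0.1723395  0.23636441] [0.68506154 0.19143082 0.2546237 ] [0.64957639 0.13756478 0.20238376]
```

Run:
```python
from h import *
yaw=np.deg2rad(-3.4); c={"scene":(.5757,-.1867),"top":(.571,-.1860)}
pc={"scene":(.6626,.1552),"top":(.6569,.1547)}
for n in ("scene","top"):
    p,d=cv2.imread(f"pics/{n}0.png"),np.load(f"{n}0.npy"); w=cloud(n,d)
    q=(w-[*c[n],0])@R.from_euler("z",yaw).as_matrix()   # dock frame
    m=(q[...,2]>.1)&(np.abs(q[...,1])<.04)&(np.abs(q[...,0])<.2)
    Q=q[m]; col=p[m]
    u=Q@[.866,0,.5]; h=Q@[-.5,0,.866]; y=Q[:,1]
    print(n,"u: n, y mean, y 5/95, h 50, h95")
    for a in np.arange(-.16,.1,.01):
        s=(u>=a)&(u<a+.01)
        if s.sum()>3: print(f"{a:.3f} {s.sum()} y {y[s].mean():.4f} [{np.percentile(y[s],5):.4f} {np.percentile(y[s],95):.4f}] h {np.percentile(h[s],[10,50,90,97]).round(4)}")
    q=(w-[*pc[n],0])@R.from_euler("z",np.deg2rad(67)).as_matrix()
    m=(q[...,2]>.19)&(np.abs(q[...,1])<.04)&(np.abs(q[...,0])<.06)
    Q=q[m]; print("stand: x binned")
    for a in np.arange(-.05,.05,.005):
        s=(Q[:,0]>=a)&(Q[:,0]<a+.005)
        if s.sum()>1: print(f"{a:.3f} {s.sum()} y {np.median(Q[s,1]):.4f} [{Q[s,1].min():.4f} {Q[s,1].max():.4f}] z {np.percentile(Q[s,2],[5,50,95]).round(4)}")
```

```text
scene u: n, y mean, y 5/95, h 50, h95
-0.090 28 y -0.0031 [-0.0129 0.0129] h [0.1773 0.1868 0.1901 0.1906]
-0.080 83 y -0.0005 [-0.0122 0.0134] h [0.1648 0.1811 0.1891 0.1899]
-0.070 57 y 0.0016 [-0.0064 0.0092] h [0.156  0.1744 0.1839 0.1866]
-0.060 14 y -0.0006 [-0.0053 0.0071] h [0.1548 0.1569 0.1578 0.1586]
-0.050 17 y 0.0014 [-0.0051 0.0080] h [0.1557 0.1582 0.1588 0.1594]
-0.040 14 y 0.0011 [-0.0049 0.0085] h [0.1569 0.1595 0.1609 0.1616]
-0.030 19 y 0.0002 [-0.0055 0.0081] h [0.1574 0.1607 0.1619 0.1624]
-0.020 14 y 0.0001 [-0.0052 0.0076] h [0.1589 0.1614 0.1621 0.1633]
-0.010 17 y 0.0008 [-0.0050 0.0081] h [0.1616 0.1632 0.1644 0.1647]
0.000 17 y 0.0005 [-0.0055 0.0084] h [0.1609 0.1639 0.1653 0.1656]
0.010 19 y -0.0002 [-0.0056 0.0079] h [0.1629 0.1654 0.1668 0.1672]
0.020 19 y -0.0008 [-0.0102 0.0073] h [0.1497 0.1662 0.1677 0.1682]
0.030 20 y -0.0058 [-0.0189 0.0143] h [0.1478 0.1533 0.1712 0.172 ]
0.040 81 y -0.0087 [-0.0256 0.0138] h [0.1242 0.1601 0.1731 0.174 ]
0.050 129 y -0.0114 [-0.0258 0.0209] h [0.1024 0.1519 0.1731 0.1745]
0.060 311 y -0.0046 [-0.0217 0.0211] h 
[... 2151 characters left out ...]
0.1463 0.1514 0.1525]
stand: x binned
-0.020 5 y -0.0014 [-0.0039 0.0010] z [0.2349 0.2376 0.2399]
-0.015 4 y 0.0006 [-0.0015 0.0021] z [0.236  0.2374 0.2402]
-0.010 5 y -0.0020 [-0.0043 0.0017] z [0.2319 0.2341 0.2363]
-0.005 6 y -0.0002 [-0.0024 0.0020] z [0.2275 0.2311 0.2331]
-0.000 5 y -0.0005 [-0.0038 0.0010] z [0.2252 0.2287 0.23  ]
0.005 5 y 0.0003 [-0.0029 0.0028] z [0.2205 0.2268 0.2282]
0.010 3 y 0.0005 [-0.0018 0.0006] z [0.2202 0.2242 0.2243]
0.015 110 y 0.0016 [-0.0159 0.0151] z [0.1925 0.2246 0.249 ]
0.020 50 y 0.0024 [-0.0180 0.0164] z [0.2086 0.2492 0.253 ]
0.025 41 y 0.0025 [-0.0164 0.0162] z [0.2149 0.2503 0.2532]
0.030 18 y 0.0028 [-0.0172 0.0157] z [0.202  0.2501 0.2519]
```

Emit:
carry_out([
  [0,0,-0.12,0.03,-0.04,0.0,0],
  [0,0,-0.24,0.06,-0.08,0.0,0],
  [0,0,-0.36,0.09,-0.12,0.0,0],
  [0,0,-0.48,0.12,-0.16,0.0,0],
  [0,0,-0.6,0.15,-0.2,0.0,0],
  [0,0,-0.72,0.18,-0.24,0.0,0],
  [0,0,-0.84,0.2,-0.28,0.0,0],
  [0,0,-0.96,0.22,-0.32,0.0,0],
])

```text
t: 1.57
tool_pos: [0.3336, 0.2585, 0.4051]
tool_rot: [179.9, -0.0, 109.9]
wrist_force: [0.7, 1.0, 0.1]
gripper_width: 0.0929
```

Both cameras agree with the given geometry: dock yaw is -3.4°, stand yaw is 67°, and the crank sags about 6.5°. The spindle crank is the middle one (132 mm from eye to knob). Moving over it now.

Emit:
carry_out([
  [0,0,-0.12,0.01,-0.025,0.0,90],
  [0,0,-0.24,0.02,-0.05,0.0,90],
  [0,0,-0.36,0.03,-0.08,0.0,90],
  [0,0,-0.48,0.04,-0.11,0.0,90],
  [0,0,-0.6,0.05,-0.14,0.0,90],
  [0,0,-0.72,0.05,-0.17,0.0,90],
  [0,0,-0.84,0.06,-0.2,0.0,90],
  [0,0,-0.96,0.06,-0.23,0.0,90],
], force=30)

```text
t: 2.23
tool_pos: [0.3936, 0.0286, 0.4051]
tool_rot: [179.9, -0.0, 54.9]
wrist_force: [1.1, -0.5, 0.9]
gripper_width: 0.06
```

```bash
cat >> h.py <<'E'
DY,SY=-3.4,67.
def Rt(yaw,tilt): # tool frame, jaws along frame y, tilted forward by tilt deg
    return R.from_euler("z",yaw,degrees=True)*R.from_euler("y",-tilt,degrees=True)*R.from_euler("x",180,degrees=True)
def goal(pos,Rg):
    s=env.observe(); r0=R.from_euler("xyz",s["tool_rot"],degrees=True)
    print("t",s["t"],"j",s["joint_positions"].round(1),"turn",(Rg*r0.inv()).as_rotvec().round(4),"shift",(np.array(pos)-s["tool_pos"]).round(4),"F",s["wrist_force"].round(1),"M",s["moment"].round(2),"w",round(s["gripper_width"],4))
E
python3 -c "
from h import *
goal([.428-.017,-.176,.342],Rt(DY,20))"
```

```text
t 2.2333 j [-12.2  -1.8 107.    0.   74.7  23. ] turn [ 0.1594 -0.3268 -1.006 ] shift [ 0.0174 -0.2046 -0.0631] F [ 1.1 -0.5  0.9] M [-0.07  0.11  0.03] w 0.06
```

Emit:
carry_out([
  [0.018,-0.038,-0.117,0.002,-0.025,-0.006,90],
  [0.036,-0.076,-0.234,0.004,-0.05,-0.012,90],
  [0.054,-0.114,-0.351,0.006,-0.075,-0.018,90],
  [0.073,-0.152,-0.468,0.009,-0.1,-0.025,90],
  [0.091,-0.19,-0.585,0.011,-0.125,-0.032,90],
  [0.109,-0.228,-0.702,0.013,-0.15,-0.04,90],
  [0.13,-0.265,-0.82,0.015,-0.18,-0.05,90],
  [0.145,-0.3,-0.93,0.017,-0.205,-0.063,90],
])

```text
t: 2.9
tool_pos: [0.4099, -0.1768, 0.3423]
tool_rot: [179.1, -18.6, 1.2]
wrist_force: [1.0, -0.1, -0.2]
gripper_width: 0.0598
```

```bash
python3 -c "
from h import *
goal([.428,-.177,.295],Rt(DY,20))
for n in ('scene','top'):
  p,d=env.capture(n); cv2.imwrite(f'pics/{n}1.png',p)
a=cv2.imread('pics/scene1.png')[190:340,180:320];b=cv2.imread('pics/top1.png')[130:280,260:400]
cv2.imwrite('pics/c.png',np.hstack([cv2.resize(a,(400,430)),cv2.resize(b,(400,430))]))
"
```

```text
t 2.9 j [-42.8   2.3 113.9  15.8  50.6  37.5] turn [ 0.0146 -0.0248 -0.0757] shift [ 0.0181 -0.0002 -0.0473] F [ 1.  -0.1 -0.2] M [ 0.04  0.28 -0.03] w 0.0598
```

View pics/c.png

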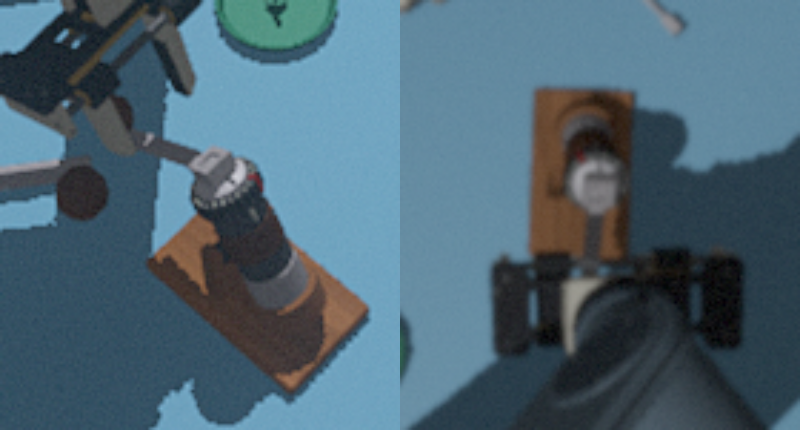

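The picture shows the fingers straddling the middle crank's bar, left panel about (130,140), with the grinder lid at (215,170). Next I descend, grip, and look at the width.

Emit:
carry_out([
  [0.007,-0.012,-0.038,0.004,0.0,-0.01,90],
  [0.0146,-0.0248,-0.0757,0.008,0.0,-0.02,90],
  [0.0146,-0.0248,-0.0757,0.013,0.0,-0.035,90],
  [0.0146,-0.0248,-0.0757,0.018,0.0,-0.047,90],
  [0.0146,-0.0248,-0.0757,0.018,0.0,-0.047,255],
  [0.0146,-0.0248,-0.0757,0.018,0.0,-0.047,255],
  [0.0146,-0.0248,-0.0757,0.018,0.0,-0.047,255],
  [0.0146,-0.0248,-0.0757,0.018,0.0,-0.047,255],
], force=35)

```text
t: 3.67
tool_pos: [0.428, -0.1747, 0.2957]
tool_rot: [180.0, -19.9, -3.0]
wrist_force: [0.8, 1.0, -0.1]
gripper_width: 0.0379
```

```bash
python3 -c "
from h import *
goal([.428,-.177,.295],Rt(DY,20))"
```

```text
t 3.6667 j [-41.    7.3 116.3  18.2  41.9  39.9] turn [-0.0001 -0.0024 -0.0074] shift [ 0.     -0.0023 -0.0007] F [ 0.8  1.  -0.1] M [0.04 0.31 0.02] w 0.0379
```

Emit:
carry_out([
  [0,0,0,0,0,0,255],
  [0,0,0,0,0,0,255],
  [0,0,0,0,0,0,255],
  [0,0,0,0,0,0,255],
  [0,0.04,0,0.005,0,0.002,255],
  [0,0.08,0,0.01,0,0.004,255],
  [0,0.11,0,0.0144,0,0.0053,255],
  [0,0.11,0,0.0144,0,0.0053,255],
])

```text
t: 4.33
tool_pos: [0.4438, -0.1759, 0.3017]
tool_rot: [179.5, -13.7, -2.9]
wrist_force: [0.5, -4.0, 6.2]
gripper_width: 0.0147
```

```bash
python3 -c "
from h import *
goal([.428,-.177,.295],Rt(DY,20))"
```

```text
t 4.3333 j [-37.9   9.5 111.5  10.   47.8  49. ] turn [ 0.002  -0.1106 -0.0064] shift [-0.0158 -0.0011 -0.0067] F [ 0.5 -4.   6.2] M [-0.53 -0.22 -0.35] w 0.0147
```

Emit:
carry_out([
  [0,0,0,-0.002,0.0,0.0035,255],
  [0,0,0,-0.004,0.0,0.007,255],
  [0,0,0,-0.0065,0.0004,0.0113,255],
  [0,0,0,-0.009,0.0005,0.0156,255],
  [0,0,0,-0.013,0.0008,0.0225,255],
  [0,0,0,-0.02,0.0012,0.0346,255],
  [0,0,0,-0.03,0.0018,0.052,255],
  [0,0,0,-0.035,0.002,0.075,255],
])

```text
t: 5.0
tool_pos: [0.4062, -0.1722, 0.3741]
tool_rot: [179.9, -13.4, -3.0]
wrist_force: [-0.6, -0.9, -0.6]
gripper_width: 0.0144
```

```bash
python3 -c "
from h import *
goal([.41,-.05,.42],Rt(30,30))
p,d=env.capture('scene'); cv2.imwrite('pics/scene2.png',p)
cv2.imwrite('pics/d.png',cv2.resize(p[170:330,170:330],(600,600),interpolation=3))
"
```

```text
t 5.0 j [-41.    0.9 109.6   9.5  59.1  47.9] turn [ 0.0705 -0.2851  0.572 ] shift [0.0038 0.1222 0.0459] F [-0.6 -0.9 -0.6] M [ 0.04  0.36 -0.01] w 0.0144
```

View pics/d.png

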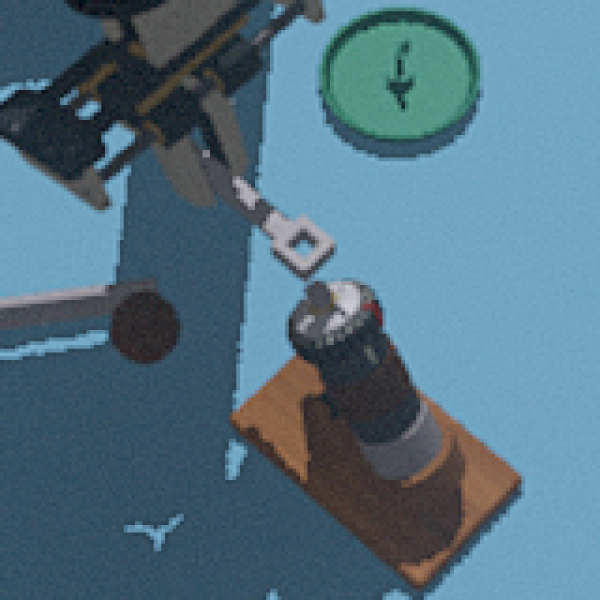

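```bash
cat >> h.py <<'E'
SEAT=np.array([.6614,.1587,.2225]); PEG=R.from_euler("z",SY,degrees=True).apply([-.866,0,.5])
EYE_T=None
E
python3 - <<'E'
from h import *
s=env.observe(); r0=R.from_euler("xyz",s["tool_rot"],degrees=True)
w=cloud("scene",env.capture("scene")[1])
eye=np.array([.4966,-.179,.2425])
q=(w-eye)@R.from_euler("z",DY,degrees=True).as_matrix()
m=(np.linalg.norm(q,axis=-1)<.06)&(q[...,2]>-.05); Q=q[m]
u=Q@[.866,0,.5]; h=Q@[-.5,0,.866]
for a in np.arange(-.05,.04,.006):
    k=(u>=a)&(u<a+.006)
    if k.sum()>2: print(f"{a:.3f} {k.sum()} y[{Q[k,1].min():.4f} {Q[k,1].max():.4f}] h {np.percentile(h[k],[10,50,90]).round(4)}")
e=r0.inv().apply(eye-s["tool_pos"]); print("e",e.round(4))
Rg=Rt(SY,43.4)
for k in (.06,0): goal(SEAT+PEG*k-Rg.apply(e),Rg); print((SEAT+PEG*k-Rg.apply(e)).round(4))
E
```

```text
-0.050 116 y[-0.0225 0.0238] h [-0.013  -0.0055  0.0119]
-0.044 139 y[-0.0235 0.0237] h [-0.0114  0.0119  0.0256]
-0.038 113 y[-0.0237 0.0245] h [-0.0148  0.0304  0.0391]
-0.032 33 y[-0.0059 0.0234] h [-0.0225 -0.0179  0.0468]
-0.026 23 y[-0.0075 0.0085] h [-0.0266 -0.0233 -0.0186]
-0.020 22 y[-0.0057 0.0075] h [-0.0291 -0.0269 -0.024 ]
-0.014 25 y[-0.0073 0.0070] h [-0.0349 -0.0308 -0.0278]
-0.008 15 y[-0.0124 0.0083] h [-0.0397 -0.0341 -0.0316]
-0.002 43 y[-0.0129 0.0146] h [-0.0459 -0.0354 -0.0324]
0.004 39 y[-0.0129 0.0136] h [-0.0463 -0.0373 -0.0345]
0.010 36 y[-0.0130 0.0144] h [-0.0564 -0.0426 -0.0387]
0.016 46 y[-0.0126 0.0133] h [-0.0533 -0.0466 -0.0425]
0.022 12 y[-0.0111 0.0114] h [-0.0465 -0.0455 -0.0441]
e [0.0555 0.0009 0.1538]
t 5.1 j [-41.    0.7 109.4   9.4  59.1  47.9] turn [ 0.2981 -0.4637  1.1946] shift [ 0.1764  0.1496 -0.0512] F [ 1.  -1.1 -0.2] M [0.01 0.33 0.01] w 0.0142
[ 0.5833 -0.0232  0.3261]
t 5.1 j [-41.    0.7 109.4   9.4  59.1  47.9] turn [ 0.2981 -0.4637  1.1946] shift [ 0.1967  0.1975 -0.0812] F [ 1.  -1.1 -0.2] M [0.01 0.33 0.01] w 0.0142
[0.6036 0.0247 0.2961]
```

The eye is free, but the crank pivoted about 29° in the pads while lifting and its bar now lies nearly level. I'll raise the grip force, tilt the tool further to compensate, and re-measure on the way.

Run:
```python
from h import *
goal([.46,-.13,.39],Rt(32,42))
```

```text
t 5.1 j [-41.    0.7 109.4   9.4  59.1  47.9] turn [ 0.132  -0.4836  0.5999] shift [0.0531 0.0428 0.0127] F [ 1.  -1.1 -0.2] M [0.01 0.33 0.01] w 0.0142
```

Emit:
carry_out([
  [0.016,-0.06,0.075,0.007,0.005,0.005,255],
  [0.033,-0.12,0.15,0.013,0.01,0.01,255],
  [0.05,-0.18,0.225,0.02,0.016,0.015,255],
  [0.066,-0.24,0.3,0.026,0.02,0.018,255],
  [0.083,-0.3,0.375,0.033,0.026,0.02,255],
  [0.1,-0.36,0.45,0.04,0.03,0.02,255],
  [0.116,-0.42,0.525,0.046,0.036,0.02,255],
  [0.132,-0.48,0.6,0.053,0.043,0.015,255],
], force=60)

```text
t: 5.77
tool_pos: [0.46, -0.1294, 0.3892]
tool_rot: [-179.9, -41.8, 32.1]
wrist_force: [-0.7, 0.3, -1.5]
gripper_width: 0.0143
```

Run:
```python
from h import *
goal([.56,-.07,.30],Rt(67,70))
```

```text
t 5.7667 j [-44.2   3.1 111.3  46.5  63.2  -7.4] turn [ 0.3799 -0.3258  0.5946] shift [ 0.1     0.0594 -0.0892] F [-0.7  0.3 -1.5] M [-0.26  0.42  0.01] w 0.0143
```

Emit:
carry_out([
  [0.047,-0.041,0.074,0.013,0.007,0.0,255],
  [0.095,-0.081,0.149,0.025,0.015,-0.01,255],
  [0.142,-0.122,0.223,0.038,0.022,-0.02,255],
  [0.19,-0.163,0.297,0.05,0.03,-0.035,255],
  [0.237,-0.204,0.371,0.063,0.037,-0.05,255],
  [0.285,-0.244,0.446,0.075,0.045,-0.06,255],
  [0.332,-0.285,0.52,0.088,0.052,-0.075,255],
  [0.38,-0.326,0.595,0.1,0.06,-0.089,255],
])

```text
t: 6.43
tool_pos: [0.5602, -0.0693, 0.2988]
tool_rot: [-179.5, -70.0, 66.5]
wrist_force: [-0.7, -0.2, -0.3]
gripper_width: 0.0139
```

Run:
```python
from h import *
goal([.56,-.07,.30],Rt(67,70))
im=[]
for n in ("scene","top"):
    p,d=env.capture(n); np.save(n+"3.npy",d); cv2.imwrite(f"pics/{n}3.png",p)
    c=proj(n,SEAT+PEG*.06).astype(int)[0]; im.append(cv2.resize(p[c[1]-50:c[1]+50,c[0]-50:c[0]+50],(400,400),interpolation=3)); print(c)
    for l in ("crank",):
        for r in env.trace(n,l): print(n,r["p"],r["box"])
cv2.imwrite("pics/e.png",np.hstack(im))
```

```text
t 6.4333 j [-36.3  28.6 103.5  66.4  86.1 -43.5] turn [-0.0014 -0.0026  0.0003] shift [-0.0002 -0.0007  0.0012] F [-0.7 -0.2 -0.3] M [-0.6   0.27  0.04] w 0.0139
[374 163]
scene 0.75 [348.3, 141.8, 391.4, 193.6]
scene 0.61 [289.1, 355.3, 347.0, 370.7]
scene 0.58 [127.5, 245.5, 218.5, 264.6]
[202 147]
top 0.67 [357.3, 278.5, 392.3, 310.5]
top 0.65 [325.7, 106.6, 359.7, 141.1]
top 0.62 [183.9, 131.9, 237.9, 165.2]
```

View pics/e.png

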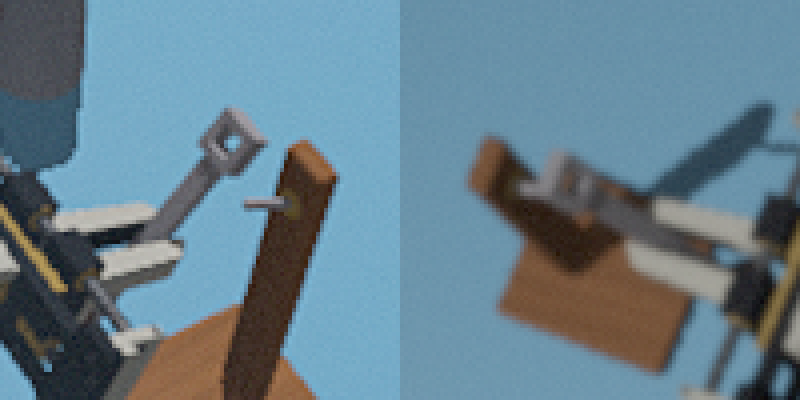

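```bash
cat >> h.py <<'E'
from scipy.optimize import least_squares
PC={"scene":(.6626,.1552),"top":(.6569,.1547)}
def sdf(P,c,hf):
    q=np.abs(P-c)-hf; return np.linalg.norm(np.maximum(q,0),axis=1)+np.minimum(q.max(1),0)
def crank_fit(n,d,guess,tilt0,zup=0.0,tag=""):
    """guess eye in stand frame rel. to seat; tilt = deg of bar below perpendicular-to-peg pose (+ = bar more vertical)"""
    best=max((r for r in env.trace(n,"crank") if r["region"].any()),key=lambda r:r["p"]*(np.linalg.norm(np.argwhere(r["region"]).mean(0)[::-1]-proj(n,SEAT)[0])<70))
    w=cloud(n,d); m=best["region"]&np.isfinite(w[...,0])
    q=(w-[*PC[n],0])@R.from_euler("z",SY,degrees=True).as_matrix()-[.004,0,.2225]
    Q=q[m]; g=np.array(guess)
    Q=Q[(np.linalg.norm(Q-g,axis=1)<.16)]
    def f(p):
        r=R.from_euler("yz",[-60-p[3],p[4]],degrees=True)  # crank x=(.5,0,.866) at p3=0
        P=(Q-p[:3])@r.as_matrix()
        b=np.stack([np.abs(sdf(P,[0,0,0],[.013,.013,.007])),np.abs(sdf(P,[-.0765,0,0],[.0635,.0075,.0035])),
            np.abs(np.hypot(np.hypot(P[:,0]+.132,P[:,1])-0,0)-.0165)*(np.abs(P[:,2]-.0215)<.02)+(np.abs(P[:,2]-.0215)>=.02)*1])
        return b.min(0)
    s=least_squares(f,[*g,tilt0,0],loss="soft_l1",f_scale=.003,x_scale=[.01,.01,.01,5,5],bounds=([*(g-.03),tilt0-40,-12],[*(g+.03),tilt0+40,12]))
    print(n,tag,len(Q),"eye rel seat (stand)",(s.x[:3]*1e3).round(1),"tilt,yaw",s.x[3:].round(1),"res mm",(np.median(f(s.x))*1e3).round(2))
    return s.x
E
python3 - <<'E'
from h import *
for n in ("scene","top"):
    d=env.capture(n)[1]
    r=R.from_euler("yz",[-60,0],degrees=True).apply([1,0,0]); 
    if n=="scene": print(r)
    crank_fit(n,d,[-.06,0,.06],0)
E
```

```text
[0.5       0.        0.8660254]
scene  379 eye rel seat (stand) [-42.4   1.7  76.3] tilt,yaw [-6.7 -1.7] res mm 0.86
top  324 eye rel seat (stand) [-42.7   0.4  80.5] tilt,yaw [-5.4  0.7] res mm 0.76
```

```bash
cat >> h.py <<'E'
def eyemove(now,tgt,dtilt):
    """now/tgt eye rel seat in stand frame (m)"""
    Z=R.from_euler("z",SY,degrees=True); s=env.observe()
    w=Z.apply([0,-np.deg2rad(dtilt),0]); ro=R.from_rotvec(w)
    arm=SEAT+Z.apply(now)-s["tool_pos"]
    sh=Z.apply(np.subtract(tgt,now))-(ro.apply(arm)-arm)
    print("turn",w.round(4),"shift",sh.round(4),"tool",s["tool_pos"].round(4),s["tool_rot"].round(1))
E
python3 -c "
from h import *
eyemove([-.0425,.0015,.078],[-.0476,0,.0275],5)
print((-PEG*.055).round(4))"
```

```text
turn [ 0.0803 -0.0341  0.    ] shift [-0.0004 -0.0047 -0.0686] tool [ 0.5597 -0.07    0.3024] [179.9 -69.8  66.9]
[ 0.0186  0.0438 -0.0275]
```

Emit:
carry_out([
  [0.02,-0.0085,0,0,-0.001,-0.012,255],
  [0.04,-0.017,0,0,-0.002,-0.024,255],
  [0.06,-0.0255,0,0,-0.003,-0.036,255],
  [0.08,-0.034,0,0,-0.004,-0.048,255],
  [0.08,-0.034,0,0,-0.0047,-0.058,255],
  [0.08,-0.034,0,0,-0.0047,-0.066,255],
  [0.08,-0.034,0,-0.0004,-0.0047,-0.0686,255],
  [0.08,-0.034,0,-0.0004,-0.0047,-0.0686,255],
])

```text
t: 7.5
tool_pos: [0.5597, -0.0745, 0.2324]
tool_rot: [-179.6, -74.8, 66.5]
wrist_force: [-0.6, -0.4, -1.2]
gripper_width: 0.014
```

Run:
```python
from h import *
im=[]
for n in ("scene","top"):
    p,d=env.capture(n)
    c=proj(n,SEAT+PEG*.04).astype(int)[0]; im.append(cv2.resize(p[c[1]-35:c[1]+35,c[0]-35:c[0]+35],(400,400),interpolation=3)); print(c)
    crank_fit(n,d,[-.0476,0,.0275],0)
cv2.imwrite("pics/f.png",np.hstack(im))
```

```text
[380 163]
scene  263 eye rel seat (stand) [-48.5   0.1  28. ] tilt,yaw [-0.2 -2.3] res mm 1.02
[196 145]
top  358 eye rel seat (stand) [-47.4  -1.4  30.6] tilt,yaw [-0.8 -2.2] res mm 0.89
```

View pics/f.png

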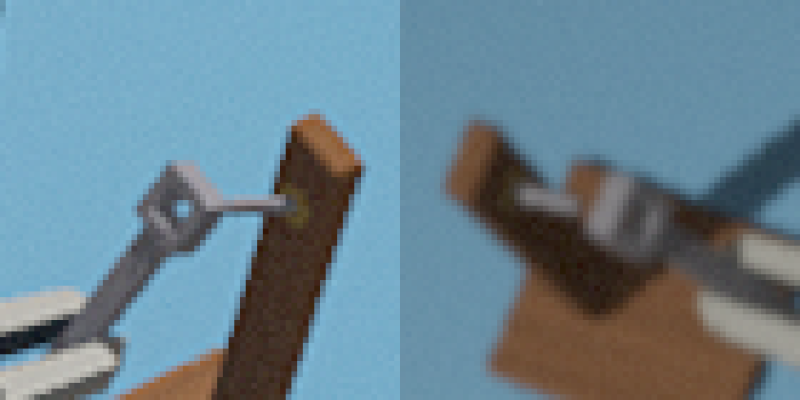

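Both views show the eye in line with the peg: hole at left panel (182,208), peg from (215,206) to (290,204). I'll slide it on.

Emit:
carry_out([
  [0,0,0,0.002,0.004,-0.0035,255],
  [0,0,0,0.004,0.009,-0.0065,255],
  [0,0,0,0.006,0.014,-0.01,255],
  [0,0,0,0.008,0.019,-0.013,255],
  [0,0,0,0.0105,0.025,-0.0165,255],
  [0,0,0,0.013,0.031,-0.0205,255],
  [0,0,0,0.0155,0.037,-0.024,255],
  [0,0,0,0.018,0.042,-0.0275,255],
])

```text
t: 8.37
tool_pos: [0.578, -0.0315, 0.2044]
tool_rot: [-179.5, -74.8, 66.5]
wrist_force: [0.5, -0.8, -0.2]
gripper_width: 0.0142
```

Run:
```python
from h import *
goal([0,0,0],Rt(0,0))
im=[]
for n in ("scene","top"):
    p,d=env.capture(n)
    c=proj(n,SEAT+PEG*.02).astype(int)[0]; im.append(cv2.resize(p[c[1]-35:c[1]+35,c[0]-35:c[0]+35],(400,400),interpolation=3))
    crank_fit(n,d,[0,0,0],0)
cv2.imwrite("pics/g.png",np.hstack(im))
```

```text
t 8.3667 j [-32.4  39.3 105.7  73.7  82.9 -55.1] turn [-0.7591  1.1443 -0.9892] shift [-0.578   0.0315 -0.2044] F [ 0.5 -0.8 -0.2] M [-0.52  0.34  0.04] w 0.0142
scene  313 eye rel seat (stand) [-1.3  0.2 -0.3] tilt,yaw [-1.  -0.8] res mm 0.98
top  333 eye rel seat (stand) [-1.  -1.1  1.4] tilt,yaw [-0.2 -1.9] res mm 0.97
```

View pics/g.png

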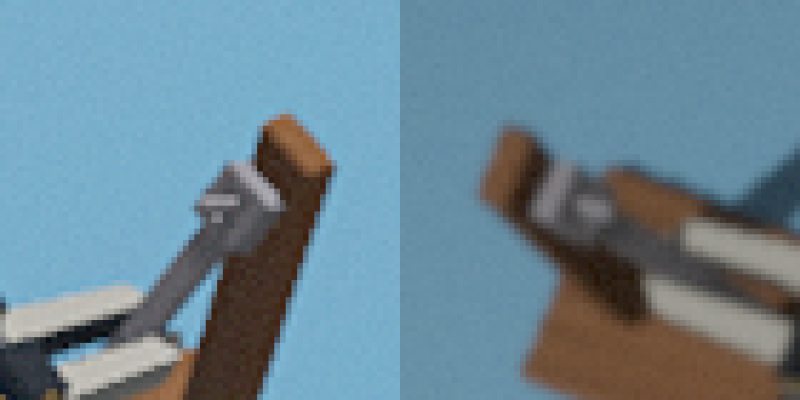

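The peg tip now pokes through the eye, left panel (220,203), and the fits put it within 2 mm of the seat. Lower 3 mm and release.

Emit:
carry_out([
  [0,0,0,0,0,-0.002,255],
  [0,0,0,0,0,-0.003,255],
  [0,0,0,0,0,-0.003,100],
  [0,0,0,0,0,-0.003,100],
  [0,0,0,0,0,-0.003,100],
  [0,0,0,0,0,-0.003,100],
  [0,0,0,0,0,-0.003,100],
  [0,0,0,0,0,-0.003,100],
])

```text
t: 9.23
tool_pos: [0.5778, -0.0325, 0.202]
tool_rot: [-179.7, -74.8, 66.6]
wrist_force: [0.1, 0.1, 0.0]
gripper_width: 0.0494
```

Run:
```python
from h import *
goal([0,0,0],Rt(0,0))
print("retreat dir", (-R.from_euler("xyz",env.observe()["tool_rot"],degrees=True).apply([0,0,1])).round(3))
for n in ("scene","top"):
    p,d=env.capture(n); crank_fit(n,d,[0,0,0],20)
```

```text
t 9.2333 j [-32.5  39.6 105.7  73.7  82.8 -55.4] turn [-0.7583  1.1447 -0.989 ] shift [-0.5778  0.0325 -0.202 ] F [0.1 0.1 0. ] M [-0.43  0.21  0.02] w 0.0494
retreat dir [-0.378 -0.888  0.262]
scene  292 eye rel seat (stand) [ 2.1 -0.1 -1.7] tilt,yaw [24.3 -2.8] res mm 0.78
top  336 eye rel seat (stand) [ 2.3 -1.5 -1.2] tilt,yaw [20.8  1.3] res mm 1.66
```

Emit:
carry_out([
  [0,0,0,-0.005,-0.011,0.003,100],
  [0,0,0,-0.01,-0.022,0.006,100],
  [0,0,0,-0.015,-0.035,0.01,100],
  [0,0,0,-0.02,-0.047,0.014,100],
  [0,0,0,-0.027,-0.062,0.02,60],
  [0,0,0,-0.034,-0.08,0.035,0],
  [0,0,0,-0.04,-0.09,0.06,0],
  [0,0,0,-0.05,-0.1,0.09,0],
])

```text
t: 10.1
tool_pos: [0.527, -0.1345, 0.292]
tool_rot: [-179.1, -74.8, 65.9]
wrist_force: [-1.3, -0.1, 0.3]
gripper_width: 0.0787
```

```bash
cat > mark.py <<'E'
from h import *
def mark(n,p,out):
    b=p.astype(int); red=b[...,2]-np.maximum(b[...,0],b[...,1])
    Z=R.from_euler("z",DY,degrees=True); c={"scene":(.5757,-.1867),"top":(.571,-.1860)}[n]
    f=lambda ph,r,h:Z.apply(np.outer(np.ones_like(ph),[-.5*h,0,.866*h])+np.outer(.051+r*np.cos(ph),[.866,0,.5])+np.outer(r*np.sin(ph)+.001,[0,1,0]))+[*c,0]
    for h in (.135,.139,.143,.147):
        ph=np.deg2rad(np.arange(-180,180,7.5)); uv=proj(n,f(ph,.028,h)).round().astype(int)
        s=red[uv[:,1],uv[:,0]]; print(n,h,[(int(np.rad2deg(a)),int(v)) for a,v in zip(ph,s) if v>25])
    v,u=np.where(red[150:290,230:350]>45) if n=="scene" else np.where(red[165:205,310:345]>45)
    if out:
        q=proj(n,f(np.deg2rad([0,90]),.028,.15))
        cc=proj(n,f(np.zeros(1),0,.15))[0].astype(int)
        im=cv2.resize(p[cc[1]-20:cc[1]+20,cc[0]-20:cc[0]+20],(600,600),interpolation=cv2.INTER_CUBIC)
        for a in range(-105,106,15):
            x=tuple(int(t) for t in ((proj(n,f(np.deg2rad([a]),.036,.142))[0]-cc+20)*15)); cv2.putText(im,str(a),x,0,.4,(0,255,255),1)
        cv2.imwrite(out,im)
E
python3 - <<'E'
from mark import *
mark("scene",cv2.imread("pics/scene2.png"),"pics/m.png")
mark("top",cv2.imread("pics/top0.png"),None)
goal([.423,-.176,.362],Rt(DY,30))
E
```

```text
scene 0.135 [(-112, 38), (-105, 38), (-97, 27), (-90, 33)]
scene 0.139 [(-97, 26), (-90, 27), (37, 35), (45, 30)]
scene 0.143 [(37, 50)]
scene 0.147 [(37, 49)]
top 0.135 [(90, 28)]
top 0.139 [(29, 31)]
top 0.143 [(29, 31)]
top 0.147 [(29, 43), (37, 29)]
t 10.1 j [-44.5  30.7 103.9  64.3  93.8 -48.1] turn [-0.4403  0.7047 -1.1576] shift [-0.104  -0.0415  0.07  ] F [-1.3 -0.1  0.3] M [-0.45  0.29 -0.01] w 0.0787
```

View pics/m.png

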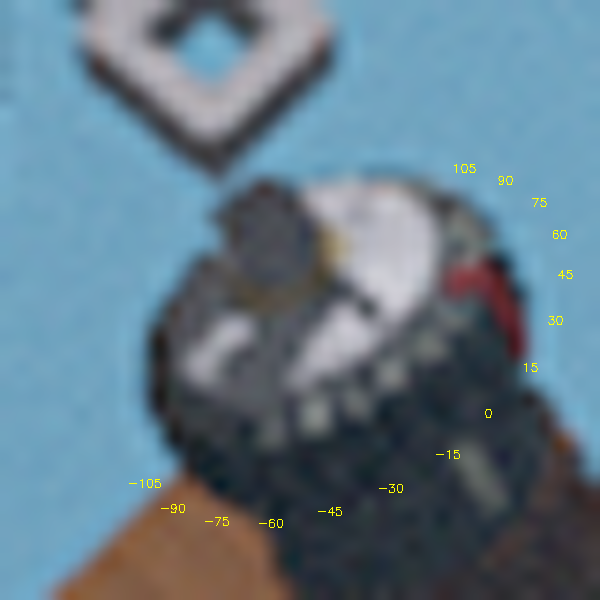

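The red mark sits about 30–37° anticlockwise of uphill, and counting marks from the lid pointer at (365,305) to red at (470,280) gives about 2 clicks. I'll confirm with torque. Moving to above the ring.

Emit:
carry_out([
  [-0.036,0.057,-0.094,-0.01,-0.005,0.015,0],
  [-0.072,0.114,-0.188,-0.02,-0.01,0.03,0],
  [-0.107,0.172,-0.282,-0.03,-0.015,0.045,0],
  [-0.143,0.229,-0.376,-0.04,-0.02,0.06,0],
  [-0.179,0.286,-0.47,-0.055,-0.025,0.075,0],
  [-0.215,0.343,-0.564,-0.07,-0.03,0.085,0],
  [-0.25,0.401,-0.658,-0.08,-0.035,0.095,0],
  [-0.286,0.458,-0.752,-0.09,-0.04,0.1,0],
])

```text
t: 10.77
tool_pos: [0.4363, -0.1736, 0.3936]
tool_rot: [-171.0, -44.8, 14.3]
wrist_force: [0.3, -0.4, -0.1]
gripper_width: 0.0932
```

Run:
```python
from h import *
goal([.423,-.176,.362],Rt(DY,30))
p,d=env.capture("scene"); crank_fit("scene",d,[0,0,0],22)
```

```text
t 10.7667 j [-52.    2.2 112.9  50.5  65.1  -2.6] turn [-0.1495  0.2461 -0.4019] shift [-0.0133 -0.0024 -0.0316] F [ 0.3 -0.4 -0.1] M [-0.17  0.45  0.05] w 0.0932
scene  492 eye rel seat (stand) [ 1.5  0.2 -2.2] tilt,yaw [24.5 -4.9] res mm 1.13
```

Emit:
carry_out([
  [-0.03,0.05,-0.08,-0.003,-0.0005,-0.006,0],
  [-0.06,0.1,-0.16,-0.006,-0.001,-0.012,0],
  [-0.09,0.148,-0.241,-0.008,-0.0015,-0.018,0],
  [-0.12,0.197,-0.32,-0.011,-0.002,-0.025,0],
  [-0.1495,0.2461,-0.4019,-0.0133,-0.0024,-0.0316,0],
  [-0.1495,0.2461,-0.4019,-0.0133,-0.0024,-0.0316,0],
  [-0.1495,0.2461,-0.4019,-0.0133,-0.0024,-0.0316,0],
  [-0.1495,0.2461,-0.4019,-0.0133,-0.0024,-0.0316,0],
])

```text
t: 11.53
tool_pos: [0.4248, -0.1748, 0.36]
tool_rot: [-179.5, -30.1, -3.0]
wrist_force: [0.5, -0.4, 0.3]
gripper_width: 0.0933
```

Run:
```python
from h import *
goal([.463,-.179,.293],Rt(DY,30))
im=[]
Rg=Rt(DY,30); 
for n in ("scene","top"):
    p,d=env.capture(n); c=proj(n,[.54,-.183,.16]).astype(int)[0]
    im.append(cv2.resize(p[c[1]-45:c[1]+45,c[0]-45:c[0]+45],(400,400),interpolation=3))
cv2.imwrite("pics/i.png",np.hstack(im))
```

```text
t 11.5333 j [-44.3   0.2 115.6  28.6  44.7  31.5] turn [-0.007   0.0017 -0.0103] shift [ 0.0382 -0.0042 -0.067 ] F [ 0.5 -0.4  0.3] M [-0.01  0.44 -0.02] w 0.0933
```

View pics/i.png

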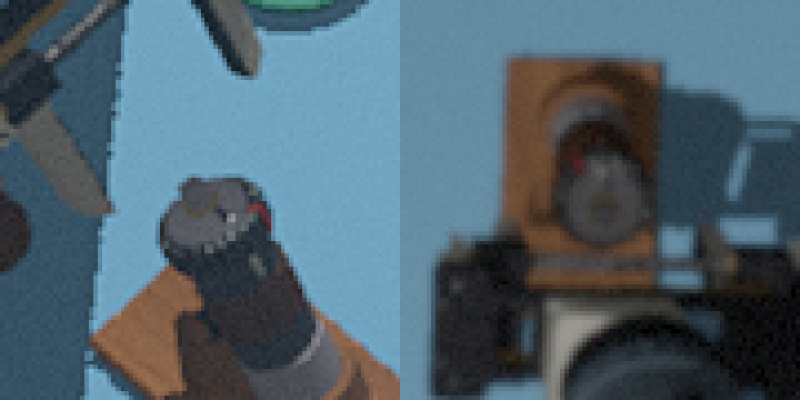

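The fingers at left panel (90,200) and (240,60) straddle the grinder axis symmetrically, and red is still about 30° left of uphill in the top view. Next I descend and close.

Emit:
carry_out([
  [0,0,0,0.005,-0.0005,-0.009,0],
  [0,0,0,0.01,-0.001,-0.018,0],
  [0,0,0,0.016,-0.0015,-0.027,0],
  [0,0,0,0.021,-0.002,-0.036,0],
  [0,0,0,0.026,-0.003,-0.045,0],
  [0,0,0,0.031,-0.0035,-0.054,0],
  [0,0,0,0.035,-0.004,-0.062,0],
  [0,0,0,0.0382,-0.004,-0.067,0],
])

```text
t: 12.3
tool_pos: [0.463, -0.1789, 0.2921]
tool_rot: [-179.6, -30.0, -3.2]
wrist_force: [-0.1, -0.8, -0.4]
gripper_width: 0.0929
```

Emit:
carry_out([
  [0,0,0,0,0,0,255],
  [0,0,0,0,0,0,255],
  [0,0,0,0,0,0,255],
  [0,0,0,0,0,0,255],
  [0,0,0,0,0,0,255],
  [0,0,0,0,0,0,255],
  [0,0,0,0,0,0,255],
  [0,0,0,0,0,0,255],
], force=30)

```text
t: 12.97
tool_pos: [0.4627, -0.1798, 0.2938]
tool_rot: [-179.9, -30.1, -3.2]
wrist_force: [-2.0, -4.3, 0.3]
gripper_width: 0.0545
```

```bash
cat >> h.py <<'E'
def tq():
    s=env.observe(); r=R.from_euler("xyz",s["tool_rot"],degrees=True)
    print("t",round(s["t"],2),"tool F",r.inv().apply(s["wrist_force"]).round(1),"tool M",r.inv().apply(s["moment"]).round(3),"z axis",r.apply([0,0,1]).round(3),"yaw about axis",np.rad2deg((Rt(DY,30).inv()*r).as_rotvec()).round(1),"w",round(s["gripper_width"],4),"pos",s["tool_pos"].round(4),"j6",s["joint_positions"][5].round(1))
E
python3 -c "
from h import *
tq()"
```

```text
t 12.97 tool F [-1.4  4.4 -1.2] tool M [-0.688 -0.651  0.001] z axis [ 0.501 -0.025 -0.865] yaw about axis [ 0.2  0.1 -0.2] w 0.0545 pos [ 0.4627 -0.1798  0.2938] j6 27.6
```

Emit:
carry_out([
  [0.026,-0.001,-0.045,0,0,0,255],
  [0.052,-0.003,-0.09,0,0,0,255],
  [0.079,-0.004,-0.136,0,0,0,255],
  [0.105,-0.005,-0.181,0,0,0,255],
  [0.131,-0.0065,-0.2265,0,0,0,255],
  [0.131,-0.0065,-0.2265,0,0,0,255],
  [0.131,-0.0065,-0.2265,0,0,0,255],
  [0.131,-0.0065,-0.2265,0,0,0,255],
])

```text
t: 13.63
tool_pos: [0.4626, -0.18, 0.2938]
tool_rot: [-171.3, -29.0, -20.4]
wrist_force: [-3.0, -5.3, 0.1]
gripper_width: 0.0545
```

```bash
python3 -c "
from h import *
tq()"
```

```text
t 13.63 tool F [-0.8  5.9 -1.4] tool M [-1.033 -0.555  0.058] z axis [ 0.502 -0.026 -0.865] yaw about axis [ 0.2  0.1 14.8] w 0.0545 pos [ 0.4626 -0.18    0.2938] j6 42.5
```

Mz stays low. Second click.

Emit:
carry_out([
  [0.026,-0.001,-0.045,0,0,0,255],
  [0.052,-0.003,-0.09,0,0,0,255],
  [0.079,-0.004,-0.136,0,0,0,255],
  [0.105,-0.005,-0.181,0,0,0,255],
  [0.131,-0.0065,-0.2265,0,0,0,255],
  [0.131,-0.0065,-0.2265,0,0,0,255],
  [0.131,-0.0065,-0.2265,0,0,0,255],
  [0.131,-0.0065,-0.2265,0,0,0,255],
])

```text
t: 14.3
tool_pos: [0.4625, -0.1802, 0.2937]
tool_rot: [-163.7, -25.8, -36.9]
wrist_force: [-3.8, -6.7, 0.1]
gripper_width: 0.0543
```

```bash
python3 -c "
from h import *
tq()
p,d=env.capture('scene'); np.save('s9.npy',d); cv2.imwrite('pics/scene9.png',p)"
```

```text
t 14.3 tool F [ 0.9  7.4 -1.8] tool M [-1.316 -0.282  0.052] z axis [ 0.502 -0.026 -0.864] yaw about axis [ 0.2  0.1 29.8] w 0.0543 pos [ 0.4625 -0.1802  0.2937] j6 57.5
```

Emit:
carry_out([
  [0.013,-0.001,-0.0225,0,0,0,255],
  [0.026,-0.0014,-0.045,0,0,0,255],
  [0.026,-0.0014,-0.045,0,0,0,255],
  [0.026,-0.0014,-0.045,0,0,0,255],
  [0.026,-0.0014,-0.045,0,0,0,255],
  [0.026,-0.0014,-0.045,0,0,0,255],
  [0.026,-0.0014,-0.045,0,0,0,255],
  [0.026,-0.0014,-0.045,0,0,0,255],
])

```text
t: 15.02
tool_pos: [0.4624, -0.1802, 0.2937]
tool_rot: [-162.4, -24.9, -40.1]
wrist_force: [-4.3, -6.3, -0.4]
gripper_width: 0.0541
```

```bash
python3 -c "
from h import *
tq()"
```

```text
t 15.02 tool F [ 0.5  7.4 -1.7] tool M [-1.428 -0.231  0.065] z axis [ 0.502 -0.027 -0.864] yaw about axis [ 0.2  0.1 32.8] w 0.0541 pos [ 0.4624 -0.1802  0.2937] j6 60.4
```

Emit:
carry_out([
  [0.017,-0.001,-0.03,0,0,0,255],
  [0.035,-0.002,-0.06,0,0,0,255],
  [0.052,-0.003,-0.09,0,0,0,255],
  [0.07,-0.004,-0.12,0,0,0,255],
  [0.087,-0.0045,-0.15,0,0,0,255],
  [0.105,-0.005,-0.181,0,0,0,255],
  [0.105,-0.005,-0.181,0,0,0,255],
  [0.105,-0.005,-0.181,0,0,0,255],
])

```text
t: 15.68
tool_pos: [0.4629, -0.1812, 0.2943]
tool_rot: [-157.6, -21.0, -52.4]
wrist_force: [-3.3, -9.6, -1.3]
gripper_width: 0.0543
```

```bash
python3 -c "
from h import *
tq()
p,d=env.capture('scene'); cv2.imwrite('pics/scene10.png',p)
a=cv2.imread('pics/scene9.png')
im=[cv2.resize(x[230:280,235:285],(400,400),interpolation=cv2.INTER_CUBIC) for x in (a,p)]
cv2.imwrite('pics/k.png',np.hstack(im))"
```

```text
t 15.68 tool F [ 4.8  9.1 -0.3] tool M [-1.796  0.566  0.039] z axis [ 0.504 -0.03  -0.863] yaw about axis [ 0.1  0.3 44.8] w 0.0543 pos [ 0.4629 -0.1812  0.2943] j6 72.4
```

View pics/k.png

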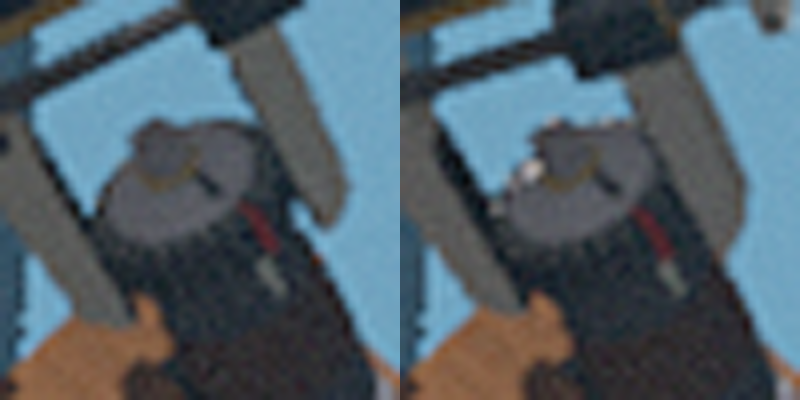

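Red was still right of the body pointer after 30° (left panel, red end at (275,248) against pointer at (262,262)). At 45° it lines up (right panel). So the ring started 3 clicks open. To confirm by torque I turn another 3°.

Emit:
carry_out([
  [0.013,-0.001,-0.0225,0,0,0,255],
  [0.026,-0.0014,-0.045,0,0,0,255],
  [0.026,-0.0014,-0.045,0,0,0,255],
  [0.026,-0.0014,-0.045,0,0,0,255],
  [0.026,-0.0014,-0.045,0,0,0,255],
  [0.026,-0.0014,-0.045,0,0,0,255],
  [0.026,-0.0014,-0.045,0,0,0,255],
  [0.026,-0.0014,-0.045,0,0,0,255],
])

```text
t: 16.4
tool_pos: [0.4628, -0.1811, 0.2942]
tool_rot: [-156.6, -19.9, -55.2]
wrist_force: [-3.8, -9.6, -0.9]
gripper_width: 0.0542
```

```bash
python3 -c "
from h import *
tq()"
```

```text
t 16.4 tool F [ 5.   9.  -0.9] tool M [-1.838  0.587 -0.468] z axis [ 0.503 -0.03  -0.864] yaw about axis [ 0.1  0.3 47.7] w 0.0542 pos [ 0.4628 -0.1811  0.2942] j6 75.3
```

Mz jumped from +0.04 to -0.47 N m, so the burrs touch. Now back off 60° from the touch position (about 62.7° from here), in two calls.

Emit:
carry_out([
  [-0.035,0.002,0.06,0,0,0,255],
  [-0.07,0.004,0.12,0,0,0,255],
  [-0.105,0.006,0.18,0,0,0,255],
  [-0.14,0.008,0.24,0,0,0,255],
  [-0.175,0.01,0.3,0,0,0,255],
  [-0.21,0.0125,0.36,0,0,0,255],
  [-0.245,0.0145,0.42,0,0,0,255],
  [-0.275,0.0165,0.4725,0,0,0,255],
])

```text
t: 17.07
tool_pos: [0.4637, -0.1802, 0.2948]
tool_rot: [-170.7, -28.9, -22.0]
wrist_force: [5.1, -3.3, -0.4]
gripper_width: 0.0545
```

Emit:
carry_out([
  [-0.045,0.003,0.079,0,0,0,255],
  [-0.09,0.005,0.157,0,0,0,255],
  [-0.135,0.008,0.236,0,0,0,255],
  [-0.18,0.011,0.314,0,0,0,255],
  [-0.225,0.014,0.393,0,0,0,255],
  [-0.273,0.0165,0.4725,0,0,0,255],
  [-0.273,0.0165,0.4725,0,0,0,255],
  [-0.273,0.0165,0.4725,0,0,0,255],
])

```text
t: 17.73
tool_pos: [0.4641, -0.179, 0.2949]
tool_rot: [171.7, -29.0, 13.7]
wrist_force: [8.5, 2.2, 0.7]
gripper_width: 0.0545
```

```bash
python3 -c "
from h import *
tq()"
```

```text
t 17.73 tool F [ 8.  -0.6  3.6] tool M [0.16  0.976 0.012] z axis [ 0.5   -0.027 -0.865] yaw about axis [  0.1   0.1 -14.9] w 0.0545 pos [ 0.4641 -0.179   0.2949] j6 13.6
```

Emit:
carry_out([
  [0,0,0,0,0,0,0],
  [0,0,0,0,0,0,0],
  [0,0,0,0,0,0,0],
  [0,0,0,0,0,0,0],
  [0,0,0,0,0,0,0],
  [0,0,0,0,0,0,0],
  [0,0,0,0,0,0,0],
  [0,0,0,-0.005,0,0.0087,0],
])

```text
t: 18.4
tool_pos: [0.4575, -0.1786, 0.301]
tool_rot: [172.0, -28.7, 13.5]
wrist_force: [-0.2, 0.4, -0.4]
gripper_width: 0.0927
```

Emit:
carry_out([
  [0,0,0,-0.007,0,0.012,0],
  [0,0,0,-0.014,0.001,0.024,0],
  [0,0,0,-0.021,0.001,0.036,0],
  [0,0,0,-0.028,0.0015,0.048,0],
  [0,0,0,-0.035,0.002,0.06,0],
  [0,0,0,-0.042,0.0025,0.072,0],
  [0,0,0,-0.055,0.003,0.09,0],
  [0,0,0,-0.075,0.003,0.11,0],
])

```text
t: 19.07
tool_pos: [0.3821, -0.1755, 0.4128]
tool_rot: [171.9, -28.7, 13.6]
wrist_force: [-0.9, -0.7, 0.4]
gripper_width: 0.093
```

Run:
```python
from mark import *
tq()
p,d=env.capture("scene"); crank_fit("scene",d,[0,0,0],22)
mark("scene",p,"pics/n.png")
t,dt=env.capture("top"); crank_fit("top",dt,[0,0,0],22); mark("top",t,None)
```

```text
t 19.07 tool F [-0.8  0.6 -0.8] tool M [ 0.037 -0.314  0.031] z axis [ 0.496 -0.025 -0.868] yaw about axis [  0.3  -0.2 -14.9] w 0.093 pos [ 0.3821 -0.1755  0.4128] j6 17.2
scene  496 eye rel seat (stand) [ 2.1 -0.5 -2.4] tilt,yaw [24.  -6.4] res mm 1.17
scene 0.135 [(-112, 38), (-105, 32), (-90, 34)]
scene 0.139 [(97, 66)]
scene 0.143 [(82, 80), (90, 39)]
scene 0.147 [(67, 37), (82, 39)]
top  282 eye rel seat (stand) [ 0.6 -2.6 -1.2] tilt,yaw [21.4  0.1] res mm 1.63
top 0.135 [(59, 28), (67, 30), (75, 27), (82, 28)]
top 0.139 [(59, 28), (67, 30)]
top 0.143 [(59, 31), (67, 30)]
top 0.147 [(59, 30)]
```

View pics/n.png

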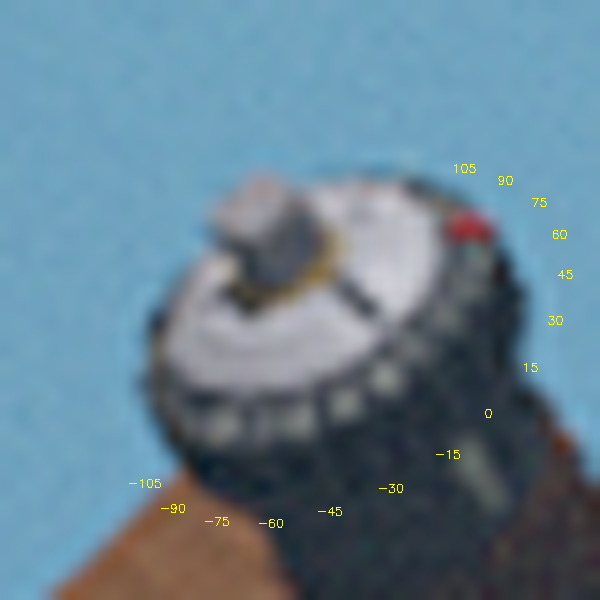

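Red is now one mark beyond where it started, (470,228) against (470,280), and the top view puts it at 59–67°. So the ring is four clicks open. The crank hangs within 3 mm of the seat. Handing in.

```bash
python3 -c "
from bench import env
print(env.job_done())"
```

```text
the job is handed in; nothing more can be done
None
```

I took the crank off the spindle, hung it on the peg and let go. I then closed the ring until the burrs touched, backed it off four clicks, let go and handed the job in after about 19 s of robot time.

**Last checks**
- **Crank:** it hangs about 2–3 mm from the seat point by both cameras' fits. The gripper was open and clear of it.
- **Burr touch:** it came after three clicks. The torque about the ring's axis jumped from +0.04 to -0.47 N m within 3° past the 45° mark, so the ring went at most a few degrees past touch.
- **Four clicks open:** the red mark ended one click mark beyond where it started. The top camera put it at 59–67°, where four clicks is 60°. At release the ring pressed on the gripper with almost no torque.

**Disagreements and gaps**
- The scene camera alone put the red mark at 67–97° in the final picture. I put that down to my rough model of the ring, and relied on the mark count and the torque.
- My first reading of the picture suggested the ring started two clicks open. The torque and a closer look showed it was three.
- The crank pivoted about 29° in the fingers as it came off the spindle. I re-measured it and tilted the tool to compensate.
- I did not measure the tumbler, jar, coil stand and elephant again at the end. The arm was planned to stay clear of them, and no reading showed unexpected contact.

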